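Press the blue vial cap home

TASK

Two small hand presses stand on the lab bench, each holding a vial with its cap still standing loose. Push the plunger of the press with the blue knob fully down to its stop so that the blue cap goes home, then let the plunger spring all the way back up. Leave the press with the white knob alone.

Things in the scene. Friction and masses are not known exactly. Their poses are not given: they have to be found in the camera images.
- blue_knob (a point): Centre of the flat top of the blue knob (round, 48 mm across, 20 mm thick) on the upright plunger of the press to use; 196 mm above the table when up, moves with the plunger; z up. Press bolted down: grey base 90 x 120 mm, two columns 96 mm apart, crossbar 34 x 120 mm with top at 135 mm and bush to 147 mm; it may be turned up to 0.5 rad about the knob. Nothing stands above the knob.
- blue_plunger (a joint): Travel of the blue-knobbed plunger, m: 0 fully up, 0.020 fully down at its hard stop, growing as it is pushed straight down. A spring (2 N at the top, 8 N at the stop) lifts it again when released; from 8 to 10 mm down it also pushes the cap, so the last part takes about 11 N.
- blue_cap (a joint): How far the blue cap (26 mm across, 18 mm high) has gone down on to the glass vial under the blue-knobbed plunger, m: 0 to 0.002 at the start, standing proud; about 0.012 once the plunger has reached its stop: fully home. It stays where it is pushed.
- white_plunger (a joint): Travel of the plunger of the other press, m: 0 up, 0.020 down. That press has the same sizes but a white knob and white cap; it is not to be used. The two stand beside each other, at least 200 mm apart along y; which is on the left varies.

How it is judged (in metres and radians):
On the way:
1. the blue-knobbed plunger is down at its stop, with the blue cap pressed home (value of joint blue_plunger above 0.0175 m and value of joint blue_cap above 0.009 m), for 0.1 s.
At the end, for the whole second after the job is handed in: The blue cap is home (at least 9 mm of its 12 mm down), the blue-knobbed plunger has been down to its stop (at least 17.5 mm of its 20 mm) and is back up within 3 mm, and the white-knobbed plunger is up within 3 mm (value of joint blue_cap above 0.009 m and value of joint each of blue_plunger, white_plunger below 0.003 m); the robot touches nothing.
It fails at once if the white-knobbed plunger is pressed more than 4 mm (value of joint white_plunger above 0.004 m).
It also fails if it takes over 32 s, if anything falls off the work surface, if the arm or the gripper's body presses on something with over 40 N, if the wrist force passes 120 N, or if a joint passes its speed limit or range.

ROBOT

A 6-joint arm with a two-finger parallel gripper is mounted at the origin on the work surface. World frame = base frame: x ahead of the robot, y to its left, z up, the work surface at z = 0. Lengths are in mm, angles in rad, forces in N, time in s.
With the tool pointing down it reaches from about 300 to 775 mm from the base axis. Payload 14.6 kg.
Tool frame: the origin (TCP) lies on the centre line of the jaws, within the pads' length; the fingertips stand 19 mm ahead of it and the grasp point (between the pads) is the TCP (bot.tip_reach is the distance from the TCP to the fingertips, in mm); y points along the fingers, x is the direction in which the jaws open and shut, and the axes are right-handed (so a half turn about y gives the same grasp; the last joint's range is limited). The gripper opens to 85 mm and grips with 20 to 120 N. Pads are 22 mm wide; open, the fingers measure 114 mm over their backs; the gripper's body (76 mm by 85 mm) begins 54 mm behind the grasp point. The pads swing forward as they close: fully open they stand 13 mm farther back than shut.
Start: joints at [-1.333, 0.3, 1.521, -0, 1.321, -0.067], TCP at [165.049, -524.641, 250.281] pointing down, gripper open.
Joint ranges: [-3.03, 3.03], [-0.79, 2.21], [0.23, 2.52], [-1.04, 4.18], [0, 3.07], [-2.55, 2.55]. Speed limits (rad/s): [2.22, 2.22, 2.57, 3.14, 3.14, 3.14].

INTERFACE

Orientations are given as a unit quaternion [w, x, y, z].
In Python, from rig import bot gives the robot as it stands. Calls block until the motion is done:
- bot.move_to(position, orientation): joint-space move of the TCP to a pose.
- bot.servo_line(position, attitude=None, speed=150, until_force=None): straight line of the TCP; attitude=None keeps the orientation; speed is the mean speed in mm/s. With until_force (N) it stops when the force on the tool has changed by that much, and returns True; else False.
- bot.move_joints(angles): joint-space move.
- bot.move_gripper(opening, grip_force=None): finger opening in mm; grip_force is the grip in N (None keeps the last); returns when the fingers have stopped.
- bot.dwell(seconds).
- bot.ik(position, orientation): joint angles nearest the present ones, or None.
- bot.read_state(): the state.
- bot.read_camera(name): name is "scene" or "side" or "wrist"; returns a dict with "image" (400x640x3 uint8, blue, green, red), "depth" (400x640 float32, mm along the optical axis (not along the pixel's ray), 0 where there is no reading), "fovy" (degrees; the focal length in pixels is half the picture's height over the tangent of half this angle, whatever the lens; pixels are square), "cx", "cy" (the principal point, pixels), "k1" (the pictures are not rectified: a ray, as slopes to the right and down, at radius r is drawn at 1 + k1 r^2 times it, then the intrinsics apply), "eye" and "attitude" of the camera in the world; the wrist camera has in their place "mount" (4x4, takes a point from camera to tool coordinates, whose origin is the TCP and whose axes are the tool frame's). Camera axes: x right, y down, z forward; pixel columns grow to the right and rows downward; lengths in mm; the calibration is good to about 2 mm. A picture is of the moment at which its call begins: read the wrist's pose just before it.
A pose or a line that the arm cannot do raises bot.MotionError and nothing moves.
- bot.finish_job(): hands the job in, once; it reports no verdict.
The state is a dict: "clock": time; "joint_positions": joint angles; "qvel": joint speeds; "effort": joint torques, N m; "ee_pos": TCP position; "tool_rot": TCP orientation; "ft_force": force on the tool from outside, world axes, zero at the start; "moment": the same for the moment, N m; "grip_width": finger opening in mm.
Only numpy, scipy, OpenCV 4.12 (cv2) and the standard library are available. Lean on these libraries where they do the work, as an engineer would, in place of code of your own. Each camera call takes 0.05 s, during which the arm holds its last target.

## Working session

There is one attempt and no reset: what is moved stays moved. The work goes in short steps, each a Python script; the robot and the scene stay as the last script left them, time stands still between calls to the robot, and variables do not carry over. Pictures are saved under pics/ and viewed, and the job is handed in when it is done.

```bash
mkdir -p pics; ls; python3 - <<'E'
from rig import bot
import cv2
s=bot.read_state();print(s)
for n in("scene","side"):
    c=bot.read_camera(n);cv2.imwrite(f"pics/{n}0.png",c["image"])
    print(n,{k:v for k,v in c.items() if k not in("image","depth")})
E
```

```text
pics
{'clock': 0.0, 'joint_positions': array([-1.33258211e+00,  3.00476166e-01,  1.52164399e+00,  5.23299790e-06,
        1.32069277e+00, -6.66380178e-02]), 'qvel': array([ 0.0009958 , -0.00088629, -0.00066053, -0.00203509,  0.00026612,
       -0.00068082]), 'effort': array([-4.21554549e-03, -5.43496406e+01, -3.61794305e+01, -2.60113566e-04,
        3.93349314e-03, -3.47270304e-05]), 'ee_pos': array([ 165.00694998, -524.42001711,  249.69190937]), 'tool_rot': array([ 0.57039989, -0.56984153,  0.41861375, -0.41795588]), 'ft_force': array([-0.2163387 , -0.6865488 , -0.25296959]), 'moment': array([-0.04387962, -0.03441689, -0.00407467]), 'grip_width': 85.51093229444449}
scene {'fovy': 46.01340447896736, 'cx': 322.7604735552865, 'cy': 195.96862123939567, 'k1': -0.03251183049243102, 'eye': array([982.45608784, 423.62233467, 853.26002263]), 'attitude': array([-0.13734085,  0.35952449,  0.8622006 , -0.32937785])}
side {'fovy': 56.46542986373018, 'cx': 317.32226492869825, 'cy': 199.80379910071414, 'k1': -0.05410097578921228, 'eye': array([ 402.51044807, -529.83935958,  527.51806086]), 'attitude': array([-0.47639461,  0.86504459, -0.14026757,  0.0712112 ])}
```

View pics/scene0.png

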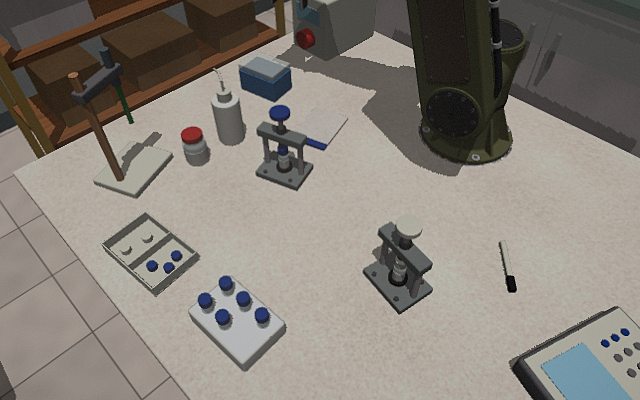

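View pics/side0.png

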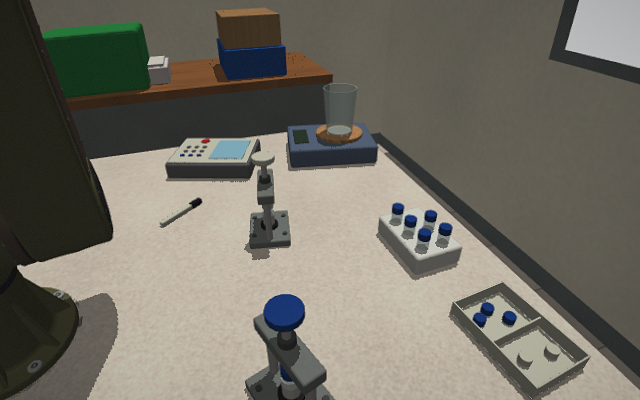

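In the scene view the blue knob is at about (281,112) and the white one at (407,226). In the side view the blue knob is at (285,311) and the white at (262,157). Next I'll locate both from depth and by intersecting rays with z = 196.

```bash
cat >h.py <<'E'
import numpy as np,cv2
from scipy.spatial.transform import Rotation as R
def K(c):
    f=c["image"].shape[0]/2/np.tan(np.radians(c["fovy"])/2)
    return np.array([[f,0,c["cx"]],[0,f,c["cy"]],[0,0,1.]])
def rays(c,uv):
    p=cv2.undistortPoints(np.array(uv,float).reshape(-1,1,2),K(c),np.array([c["k1"],0,0,0.])).reshape(-1,2)
    return np.c_[p,np.ones(len(p))]
def pose(c): return R.from_quat(c["attitude"],scalar_first=True).as_matrix(),np.array(c["eye"])
def world(c,uv):
    r=rays(c,uv);Rm,e=pose(c)
    d=np.array([c["depth"][int(round(v)),int(round(u))] for u,v in uv])
    return (r*d[:,None])@Rm.T+e
def atz(c,uv,z):
    r=rays(c,uv);Rm,e=pose(c);w=r@Rm.T
    return e+w*((z-e[2])/w[:,2])[:,None]
E
python3 - <<'E'
from rig import bot
from h import *
np.set_printoptions(precision=1,suppress=True)
for n,boxes in(("scene",{"blue":(262,98,300,128),"white":(390,208,428,245)}),("side",{"blue":(255,285,315,335),"white":(245,145,280,170)})):
    c=bot.read_camera(n)
    for k,(a,b,x,y) in boxes.items():
        uv=[(u,v) for u in range(a,x) for v in range(b,y) if c["depth"][v,u]>0]
        w=world(c,uv);m=(w[:,2]>190)&(w[:,2]<203)
        w=w[m]; (ctr,rad)=cv2.minEnclosingCircle(w[:,:2].astype(np.float32))
        # pixels by colour of top
        print(n,k,len(w),"mean",w.mean(0),"med z",np.median(w[:,2]),"circle",ctr,rad)
        # crossbar top z~135
        a,b,x,y=a-35,b-10,x+35,y+70
        uv=[(u,v) for u in range(max(a,0),x) for v in range(b,min(y,400)) if c["depth"][v,u]>0]
        w=world(c,uv); w=w[(abs(w[:,2]-135)<3)]
        if len(w)>20: print("  bar",len(w),cv2.minAreaRect(w[:,:2].astype(np.float32)))
E
```

```text
scene blue 256 mean [ 454.4 -236.9  195. ] med z 195.16731962223997 circle (453.5467834472656, -238.7023468017578) 25.534400939941406
  bar 420 ((457.5128479003906, -309.40203857421875), (61.74545669555664, 262.82476806640625), 3.5333642959594727)
scene white 496 mean [507.6 167.8 196.3] med z 196.56104432363617 circle (505.9898986816406, 166.7680206298828) 24.55539321899414
  bar 769 ((506.11474609375, 166.56805419921875), (120.55913543701172, 35.50283432006836), 79.07487487792969)
side blue 1170 mean [ 452.4 -243.4  195.6] med z 195.86718501188736 circle (453.0061950683594, -240.77725219726562) 24.404590606689453
  bar 1590 ((452.2808837890625, -240.9883575439453), (34.52675247192383, 120.14514923095703), 19.478042602539062)
side white 245 mean [506.3 160.8 196. ] med z 196.73184410368066 circle (507.23468017578125, 164.84413146972656) 24.01353645324707
  bar 335 ((507.24713134765625, 165.939208984375), (121.34449005126953, 33.88287353515625), 79.54682922363281)
```

Both cameras put the blue knob at about (453,-240,196), and the bar rectangle (34 x 120, turned 19.5°) is centred there too. Before moving I'll check for tall obstacles along the route.

```bash
python3 - <<'E'
from rig import bot
from h import *
np.set_printoptions(precision=0,suppress=True,linewidth=200)
c=bot.read_camera("scene");Rm,e=pose(c)
p=(np.array([[165,-524,250.],[0,0,0],[453,-240,196]])-e)@Rm
print(cv2.projectPoints(p,np.zeros(3),np.zeros(3),K(c),np.array([c["k1"],0,0,0.]))[0].reshape(-1,2))
G={}
for n in("scene","side"):
    c=bot.read_camera(n)
    vv,uu=np.nonzero(c["depth"]>0)
    w=world(c,list(zip(uu,vv)))
    w=w[(w[:,0]>0)&(w[:,0]<900)&(w[:,1]>-800)&(w[:,1]<100)&(w[:,2]<600)]
    for x,y,z in w:
        k=(int(x//50),int(y//50));G[k]=max(G.get(k,0),z)
for k in sorted(G):
    if G[k]>100: print((k[0]*50,k[1]*50,int(G[k])),end=" ")
print()
s=bot.read_state();print(R.from_quat(s["tool_rot"],scalar_first=True).as_matrix().round(2),bot.tip_reach)
for yaw in(0,45,90,135,180,-45,-90,-135):
    q=(R.from_euler("z",yaw,degrees=True)*R.from_quat(s["tool_rot"],scalar_first=True)).as_quat(scalar_first=True)
    print(yaw,(lambda a:None if a is None else a.round(2))(bot.ik([453,-240,250],q)))
c=bot.read_camera("wrist");cv2.imwrite("pics/w0.png",c["image"])
E
```

```text
[[287.   3.]
 [464. 133.]
 [279. 111.]]
(0, -700, 164) (0, -650, 182) (0, -600, 199) (0, -550, 201) (0, 0, 309) (0, 50, 308) (50, -50, 202) (50, 0, 151) (50, 50, 304) (100, -500, 272) (100, -100, 301) (100, -50, 261) (100, 50, 381) (150, -600, 253) (150, -500, 275) (150, -100, 408) (150, -50, 292) (150, 0, 463) (150, 50, 462) (200, -150, 514) (200, -100, 510) (200, -50, 510) (200, 0, 507) (200, 50, 469) (250, -150, 513) (250, -100, 512) (400, -550, 183) (400, -500, 192) (400, -450, 155) (400, -300, 197) (400, -250, 197) (400, -200, 138) (450, -500, 200) (450, -450, 196) (450, -350, 134) (450, -300, 197) (450, -250, 198) (450, -200, 136) (650, -550, 326) (700, -550, 284) (700, -500, 283) (750, -550, 321) (750, -500, 321) 
[[ 0. -0.  1.]
 [-1.  0.  0.]
 [-0. -1.  0.]] 19.0
0 [-1.  0.  2.  0.  1.  1.]
45 [-1.  0.  2. -0.  1. -0.]
90 [-1.  0.  2. -0.  1. -1.]
135 [-1.  0.  2. -0.  1. -2.]
180 [-1.  0.  2. -0.  1. -2.]
-45 [-1.  0.  2.  0.  1.  1.]
-90 [-1.  0.  2.  0.  1.  2.]
-135 None
```

View pics/w0.png

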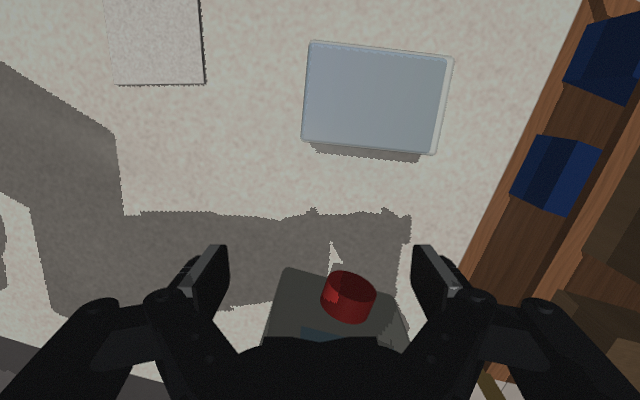

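The wrist picture shows only the open fingers, a box and the red-knobbed machine behind, so nothing is above the jaws. The bottle near (450,-475) is 200 mm tall. I'll raise, shut the jaws, cross over high and come down to just above the knob.

```bash
python3 - <<'E'
from rig import bot
from h import *
np.set_printoptions(precision=2,suppress=True)
s=bot.read_state();p=s["ee_pos"]
q=(R.from_euler("z",45,degrees=True)*R.from_quat(s["tool_rot"],scalar_first=True)).as_quat(scalar_first=True)
bot.servo_line([p[0],p[1],330])
bot.move_gripper(0)
bot.move_to([453,-240,330],q)
bot.servo_line([453,-240,235])
s=bot.read_state();print(s["clock"],s["ee_pos"],s["ft_force"],s["grip_width"])
for n in("scene","side"): cv2.imwrite(f"pics/{n}1.png",bot.read_camera(n)["image"])
E
python3 -c "
import cv2,numpy as np
a=cv2.imread('pics/scene1.png')[40:220,160:400];b=cv2.imread('pics/side1.png')[160:400,160:420]
cv2.imwrite('pics/c1.png',np.hstack([cv2.resize(a,(400,300)),cv2.resize(b,(400,300))]))"
```

```text
4.1333 [ 453.21 -240.37  235.89] [0.29 0.95 0.76] -0.22575237610540352
```

View pics/c1.png

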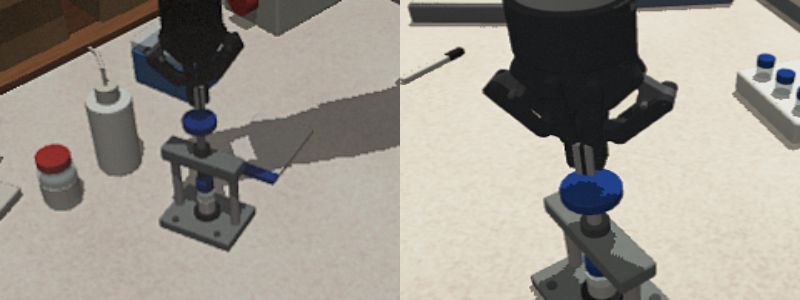

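The shut fingertips stand centred over the blue knob in both crops (about (198,100) and (588,160)). Contact should come at TCP z of about 215 and the stop at about 195, so I'll press slowly with a force limit.

```bash
python3 - <<'E'
from rig import bot
from h import *
np.set_printoptions(precision=2,suppress=True)
def st(t):
    s=bot.read_state();print(t,s["clock"],s["ee_pos"],s["ft_force"])
st("pre")
print(bot.servo_line([453,-240,205],speed=20,until_force=22));st("half")
print(bot.servo_line([453,-240,188],speed=15,until_force=22));st("bottom")
bot.dwell(0.4);st("dwell")
for n in("scene","side"): cv2.imwrite(f"pics/{n}2.png",bot.read_camera(n)["image"])
E
python3 -c "
import cv2,numpy as np
a=cv2.imread('pics/scene2.png')[40:220,160:400];b=cv2.imread('pics/side2.png')[160:400,160:420]
cv2.imwrite('pics/c2.png',np.hstack([cv2.resize(a,(400,300)),cv2.resize(b,(400,300))]))"
```

```text
pre 4.2333 [ 453.27 -240.3   236.08] [-0.04 -0.17  0.28]
False
half 5.8833 [ 453.09 -240.04  205.4 ] [-1.67  1.02  5.23]
True
bottom 6.6667 [ 453.28 -240.17  195.03] [-2.62  1.28  7.54]
dwell 7.0667 [ 453.3  -240.15  195.03] [-4.16  1.28  9.  ]
```

View pics/c2.png

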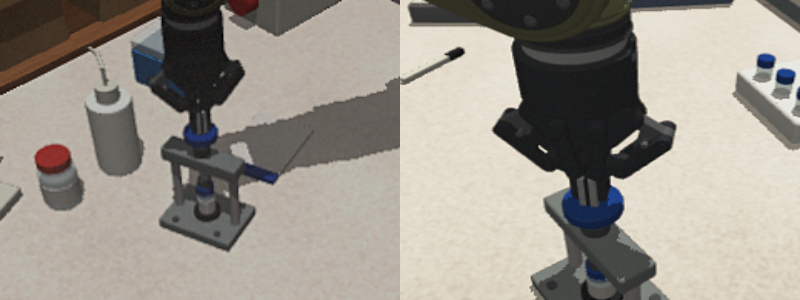

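The line stopped on force at TCP z 195.0, meaning the knob top is at 176, the expected 20 mm. The crops show the knob low over the bush. Only 9 N is held now, so I'll lean on it a little more to prove it's the hard stop, then release.

```bash
python3 - <<'E'
from rig import bot
from h import *
np.set_printoptions(precision=2,suppress=True)
def st(t):
    s=bot.read_state();print(t,s["clock"],s["ee_pos"],s["ft_force"])
print(bot.servo_line([453,-240,190],speed=8,until_force=20));st("again")
bot.dwell(0.3);st("dwell")
bot.servo_line([453,-240,235],speed=40);st("up")
bot.servo_line([453,-240,330])
bot.move_to([300,-350,350],bot.read_state()["tool_rot"])
bot.dwell(0.5);st("clear")
for n,boxes in(("scene",{"blue":(262,98,300,128),"white":(390,208,428,245)}),("side",{"blue":(255,285,315,335),"white":(245,145,280,170)})):
    c=bot.read_camera(n);cv2.imwrite(f"pics/{n}3.png",c["image"])
    for k,(a,b,x,y) in boxes.items():
        w=world(c,[(u,v) for u in range(a,x) for v in range(b,y) if c["depth"][v,u]>0])
        w=w[(w[:,2]>170)&(w[:,2]<210)];print(n,k,len(w),w.mean(0),np.median(w[:,2]))
E
python3 -c "
import cv2,numpy as np
L=[cv2.resize(cv2.imread(f'pics/scene{i}.png')[100:190,240:330],(400,400),interpolation=2) for i in (0,3)]
cv2.imwrite('pics/c3.png',np.hstack(L))"
```

```text
True
again 7.5 [ 453.41 -240.21  195.08] [-3.4   0.83  7.59]
dwell 7.8 [ 453.41 -240.22  195.05] [-3.01  2.28  8.59]
up 8.9667 [ 452.93 -239.94  234.72] [-0.22  0.03  0.14]
clear 11.0333 [ 300.2  -349.88  349.97] [-0.85 -0.14 -0.26]
scene blue 296 [ 455.94 -235.44  193.85] 194.9997145123126
scene white 536 [508.64 168.09 195.61] 196.39974724360383
side blue 1273 [ 452.13 -244.67  194.87] 195.7374137207632
side white 315 [505.92 158.6  193.5 ] 196.37513192930254
```

View pics/c3.png

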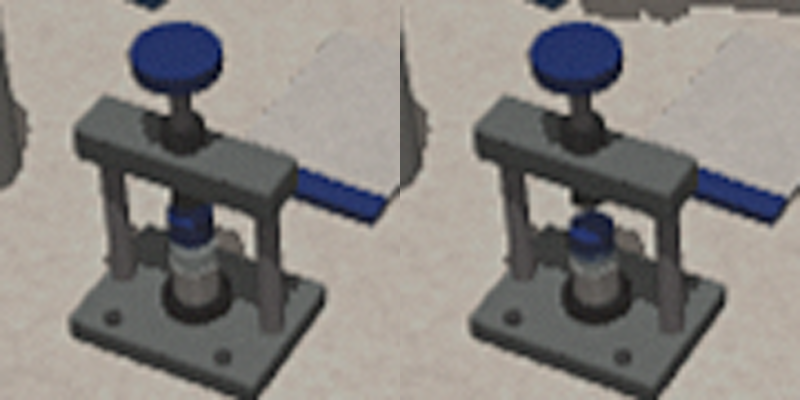

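View pics/side3.png

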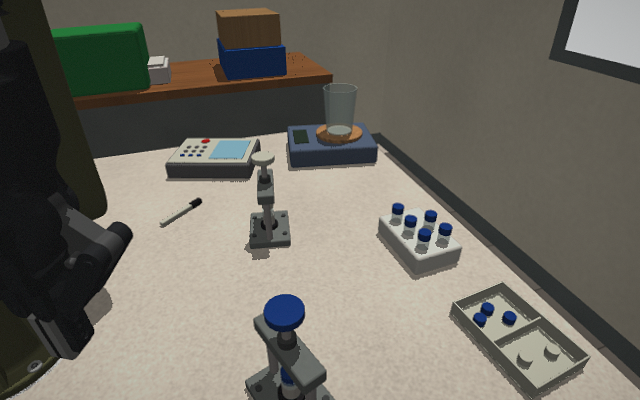

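The before and after crops show the blue cap clearly lower on its vial: its bottom edge went from y≈245 to y≈260, and there is now a gap to the plunger. The knob is back at its old place, the white press is unchanged, and the arm is clear. I'll hand it in.

```bash
python3 -c "
from rig import bot
bot.finish_job()"
```

```text
the job is handed in; nothing more can be done
```

The blue-knobbed plunger was pressed to its stop with the shut fingertips, released, and sprang back up. I then handed the job in with the arm clear of everything, at about 11 s of the 32 s allowed.

- **Press to the stop:** the fingertips stopped on a force rise of over 20 N, twice. Both times the TCP was at 195.0–195.1 mm, so the knob top was at 176 mm, 20 mm below its start.
- **Cap home:** the before and after pictures show the blue cap clearly lower on its vial, with a gap under the raised plunger. I judged this by eye and did not measure the cap's travel.
- **Plunger back up:** the blue knob top now reads 195.0–195.7 mm, against 195.2–195.9 mm before, so it is up within about 0.2 mm.
- **White press:** its knob top reads 196.4 mm, against 196.6–196.7 mm before. It was never touched.
- **One reading that disagreed:** the force held at the stop read 8–9 N, with 2–4 N sideways, rather than the roughly 11 N quoted. That fits the spring's 8 N once the cap had stopped moving, and the repeated stop height agrees.

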